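Try the refitted roller catch of the bench cabinet

ROBOT

A 7-joint arm with a two-finger parallel gripper is mounted at the origin on the work surface. World frame = base frame: x ahead of the robot, y to its left, z up, the work surface at z = 0. Lengths are in m, angles in degrees, forces in N, time in s.
With the tool pointing down it reaches from about 0.425 to 0.875 m from the base axis. Payload 4.7 kg.
Tool frame: the origin (TCP) lies at the very end of the fingers, on their centre line; the grasp point (between the pads) lies env.grip_point_offset behind it (env.grip_point_offset is the distance from the TCP to the grasp point, in m); z points along the fingers, y is the direction in which the jaws open and shut (so a half turn about z gives the same grasp; the last joint's range is limited). The gripper opens to 87 mm and grips with 3 to 60 N. Pads are 19 mm wide; open, the fingers measure 117 mm over their backs; the gripper's body (75 mm by 190 mm) begins 51 mm behind the grasp point.
Start: joints at [0.808, 18.392, -4.016, 83.108, 1.295, 78.541, -3.26], TCP at [0.65, -0, 0.223] pointing down, gripper open.
Joint ranges: [-163.93, 163.93], [-17.29, 119.83], [-79.2, 71.16], [3.27, 140.29], [-89.18, 269.18], [5.43, 117.66], [-154.24, 154.24]. Speed limits (degrees/s): [147.25, 147.25, 180, 180, 180, 180, 180].

INTERFACE

Orientations are given as [roll, pitch, yaw] about the fixed x, y, z axes, in that order (R = Rz(yaw) Ry(pitch) Rx(roll)).
In Python, from cell import env gives the robot as it stands.
- The arm moves only by the tool send_rows, never from a script. Its argument "plan" is a list of rows, each a list of 7 numbers: the finger opening in mm, from 0 to 87, then the shift along the tool's x, y, z in mm, then the turn, a rotation vector about the tool's x, y, z in rad. A call has 1 to 12 rows; each row shifts and turns the commanded pose from where the row before left it, along the tool's axes as they then stand; what a row does not reach is not made up. A row lasts 1/10 s, in which the tool goes at most 50 mm and 8.59 degrees, less where a joint would pass 70% of its speed; a pose out of reach is approached as far as the arm can. A call is refused whole if a number of a shift passes 50 or a number of a turn 0.15, either way. A call with a gripper value outside its range is refused whole. The fingers move at their own pace and stop on an object; "grip_force" is the grip in N (left out, the last holds). Time passes only in rows, so rows that do not move let the fingers close. It gives the time, the measured TCP pose, the force and the opening at its end, in the units of the state.
- env.get_obs(): the state, without advancing time (a new reading comes with each control period).
- env.read_camera(name): name is "scene" or "side" or "wrist"; returns the picture (400x640x3 uint8, red, green, blue); there is no depth.
- env.get_calibration(name): a dict with "fx", "fy", "cx", "cy" (pixels), "extrinsics" (4x4, takes a point from camera to world coordinates). Camera axes: x right, y down, z forward; pixel columns grow to the right and rows downward; lengths in m; the calibration is good to about 2 mm. A picture is of the moment at which its call begins: read the wrist's pose just before it. get_calibration takes no time and is no camera call; for the wrist camera it gives the pose at the moment of the call.
- env.sign_off(): hands the job in, once; it reports no verdict.
Trained networks look in the newest picture that a camera, given by its name, has taken for a name from the list of things; names that differ only in an ending like _2 or _b are one class to them, and where a whole thing is asked for, a point or a joint stands for the part that bears it (a point fixed in the world has none). Each returns a list of dicts, best first, with "confidence" (0 to 1); they miss things now and then, are a little off and sometimes report something else, mostly with a low value. They report only what shows in the picture. A call takes as long as a camera call.
- env.regions_of(camera, query): "region" (400x640 bool, what is visible of it) and "rect" ([left, top, right, bottom] in pixels, round what is visible of it).
The state is a dict: "time_s": time; "qpos": joint angles; "joint_velocities": joint speeds; "effort": joint torques, N m; "tool_pos": TCP position; "tool_rot": TCP orientation; "force": force on the tool from outside, world axes, zero at the start; "wrist_torque": the same for the moment, N m; "grip_width": finger opening in m.
Only numpy, scipy, OpenCV 4.12 (cv2) and the standard library are available. Lean on these libraries where they do the work, as an engineer would, in place of code of your own. Each camera call takes 0.05 s, during which the arm holds its last target. There are 200 camera calls.

TASK

The roller catch of the small white bench cabinet has just been refitted, so nobody knows exactly where its door now comes to rest: try it. Gently push the door shut until it snaps in, let go for a second so that the catch alone holds it, then pull it through the catch again and leave it standing open, about square to the cabinet. Do not force the door (never lean on it with more than about 15 N once it is home) and leave everything else on the bench where it is.

Things in the scene. Friction and masses are not known exactly. Their poses are not given: they have to be found in the camera images.
- cabinet: White bench cabinet, fixed, 220 mm deep (x), 220 wide (y), 200 high; origin under its centre, on the bench. Its open front faces its own -x (to the robot). The hinged door stands ahead of it: at joint 0 the panel's inner face is at x = -128 mm. On the roof at y = -40 mm stands the steel roller catch, 34 mm wide, to 45 mm above the roof, x = -97 to -45 mm (all +-12 mm).
- door (a joint): Door angle, rad: 0 = parallel to the cabinet front, grows opening towards the robot (clockwise from above), to 1.95. Starts ajar. White panel 220 mm wide, 15 thick, 6 to 225 mm above the bench, hinged at the cabinet's +y edge. Damped hinge (3 N at the handle at 100 mm/s), stays where left. Shut, it rests anywhere from -0.085 to +0.085 (catch set by hand): feel for it.
- handle (a point): Grip point on the handle, a vertical round steel bar 10 mm thick, 125 to 225 mm above the bench (top level with the door's top); the point is on its axis 200 mm above the bench, 35 mm ahead of the panel's outer face, 190 mm along the panel from the hinge, 30 mm from its free edge. Two 8 mm stand-offs at 140 and 185 mm. Frame turns with the door: -x out of the door, -y to the free edge.
- hinge (a point): Point on the door's vertical hinge axis, 200 mm above the bench, in the plane of the panel's inner face.
- roller (a joint): Lift, in m, of the catch's sprung 14 mm roller. The door's strike bar must pass under it: at the handle about 9 N, felt from 17 mm before the shut rest, easing to nil 5 mm before it, then it snaps and pulls the door home (3 to 4 N). Snapped shut the roller rests 0.003 to 0.0045 up on the bar; not snapped, the bar is pushed back out and the lift is 0. Pulling open takes about 4 N over the first 5 mm.
- buffer (a joint): Squeeze, in m, of the stiff rubber buffer in the catch on which the strike bar stops when the door is home: 0 free, 10 N per mm at the bar (150 mm from the hinge), 0.0025 is too much.
- tall_bottle: Amber bottle with white cap, 48 mm across, 125 mm high, one of three loose things standing ahead and to the right (-y) of the cabinet in any order; origin under its centre. Leave alone.
- jar: White closed jar, 64 mm across, 62 mm high, another of the three; origin under its centre. Leave alone.
- steel_cup: Steel mug, 72 mm across, 85 mm high, another of the three; origin under its centre. Leave alone.
- foam_tray: White open tray 150 x 100 x 50 mm standing to the left (+y) of the cabinet; origin under its centre. Leave alone.
- small_bottle: White bottle with blue cap, 36 mm across, 70 mm high, on the cabinet's roof, left of the catch; origin under its centre. Leave alone.
- notepad: Paper pad 150 x 210 x 12 mm on the bench at the left; origin under its centre. Leave alone.

How it is judged:
By the outcome, as a careful person would: the job done as asked, in the order asked, and still so for the second after the job is handed in, with the robot touching nothing.
It also fails if it takes over 69 s, if anything falls off the work surface, if the arm or the gripper's body presses on something with over 40 N, if the wrist force passes 120 N, or if a joint passes its speed limit or range.

## Working session

There is one attempt and no reset: what is moved stays moved. The work goes in short steps, Python scripts to look and compute and a tool call to move; the robot and the scene stay as the last step left them, time stands still between calls to the robot, and variables do not carry over. Pictures are saved under pics/ and viewed, about 8 in all and at most 12, crops included, and the job is handed in when it is done.

Besides the shell and the picture viewer there is one more tool, called as a command line: name --pt "numbers of a row" for each row, then --argument value for the rest. send_rows: Moves the arm, as the interface text tells. Its arguments: {"type":"object","properties":{"plan":{"type":"array"},"grip_force":{"type":"number"}},"required":["plan"]}

```bash
mkdir -p pics; ls; python3 - <<'E'
from cell import env
import cv2,numpy as np
o=env.get_obs();print({k:np.round(v,3).tolist() for k,v in o.items()},env.grip_point_offset)
ims=[]
for n in("scene","side"):
    im=env.read_camera(n);cv2.imwrite(f"pics/{n}0.png",im[:,:,::-1]);ims.append(im)
    c=env.get_calibration(n);print(n,c["fx"],c["fy"],c["cx"],c["cy"],np.round(c["extrinsics"],4).tolist())
    for q in("cabinet","door","handle","tall_bottle","jar","steel_cup","roller"):
        for r in env.regions_of(n,q)[:1]:print(q,round(r["confidence"],2),r["rect"])
E
```

```text
pics
{'time_s': 0.0, 'qpos': [0.809, 18.441, -4.015, 83.174, 1.295, 78.541, -3.262], 'joint_velocities': [0.043, 0.021, -0.031, 0.014, -0.102, 0.031, -0.037], 'effort': [-0.0, -49.128, -0.404, -31.253, -0.064, 0.044, 0.0], 'tool_pos': [0.649, -0.0, 0.221], 'tool_rot': [-179.889, 0.006, 89.999], 'force': [0.1, 0.934, 0.31], 'wrist_torque': [-0.029, -0.044, -0.01], 'grip_width': 0.087} 0.0187
scene 449.5234220811325 449.5234220811325 319.63035319741346 201.42923858534635 [[0.1968, 0.645, -0.7384, 1.6192], [0.9802, -0.1144, 0.1614, -0.1126], [0.0196, -0.7556, -0.6547, 1.0647], [0.0, 0.0, 0.0, 1.0]]
cabinet 0.97 [272.2, 164.7, 361.8, 305.5]
door 0.85 [297.3, 163.4, 356.3, 204.9]
handle 0.61 [296.4, 160.5, 353.1, 202.9]
tall_bottle 0.82 [242.9, 177.5, 263.1, 211.8]
jar 0.57 [230.5, 223.3, 247.0, 250.5]
steel_cup 0.72 [186.5, 189.9, 222.2, 221.4]
side 495.4231770919895 495.4231770919895 316.4161056063776 200.09360967443212 [[0.9584, 0.2279, -0.1718, 0.8894], [0.2853, -0.7822, 0.5538, -0.8378], [-0.0081, -0.5798, -0.8147, 1.5523], [0.0, 0.0, 0.0, 1.0]]
cabinet 0.72 [278.7, 172.7, 404.7, 277.5]
door 0.81 [278.9, 181.1, 319.4, 233.1]
handle 0.89 [278.3, 183.6, 323.7, 230.0]
tall_bottle 0.72 [278.6, 178.7, 402.7, 278.7]
jar 0.78 [277.8, 271.6, 294.2, 293.2]
steel_cup 0.78 [220.3, 275.2, 243.8, 313.5]
```

```bash
python3 - <<'E'
import cv2
a=cv2.imread("pics/scene0.png")[120:340,150:450];b=cv2.imread("pics/side0.png")[140:340,200:450]
cv2.imwrite("pics/a.png",cv2.resize(a,(798,585),interpolation=cv2.INTER_CUBIC));cv2.imwrite("pics/b.png",cv2.resize(b,(750,600),interpolation=cv2.INTER_CUBIC))
E
```

```text
(no output)
```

View pics/a.png

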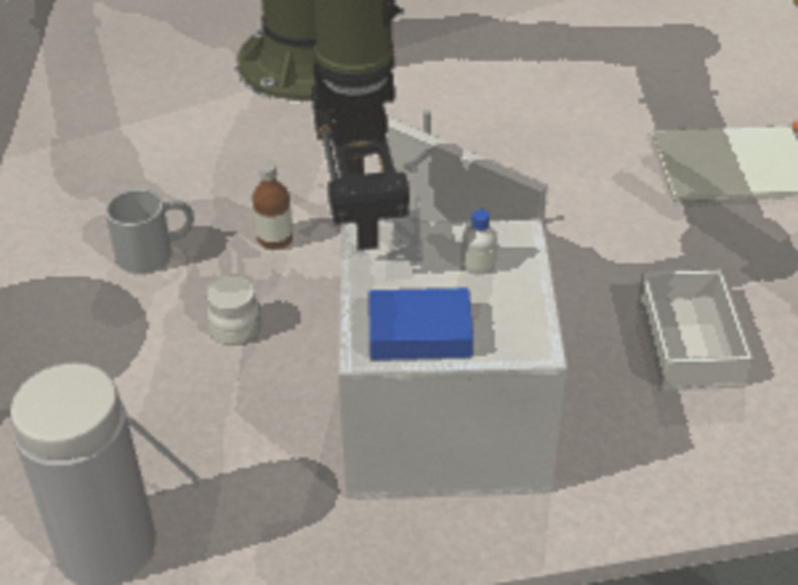

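View pics/b.png

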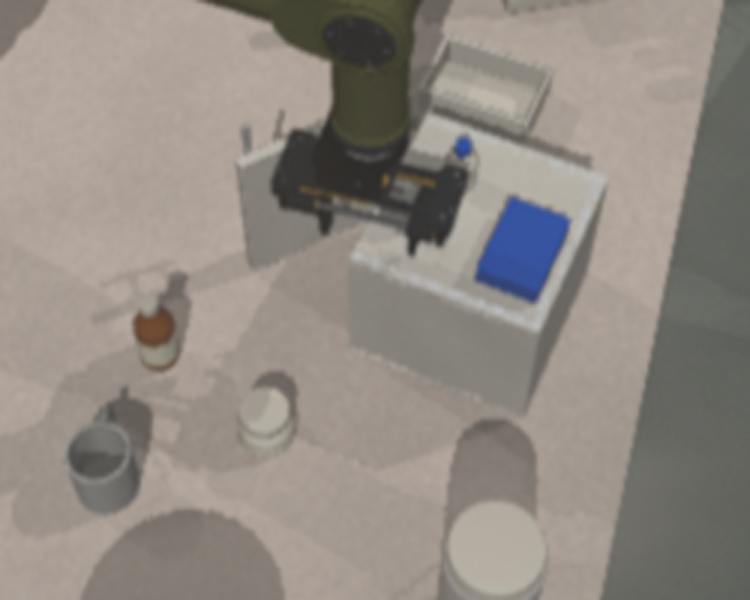

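Scene crop: the robot's hand partly hides the roof front. Door ajar, its free top corner at about (388,122), hinge end (547,185), handle top (427,113). The roof corners show in both views. The side crop shows the same, with handle top (247,128). I'll backproject these.

```bash
cat > h.py <<'E'
from cell import env
import numpy as np,cv2
def ray(n,u,v):
    c=env.get_calibration(n);E=np.array(c["extrinsics"])
    return E[:3,3],E[:3,:3]@np.array([(u-c["cx"])/c["fx"],(v-c["cy"])/c["fy"],1])
def at(n,u,v,z):
    o,d=ray(n,u,v);return (o+d*(z-o[2])/d[2])
E
python3 - <<'E'
from h import *
S=lambda u,v:("scene",150+u/2.66,120+v/2.66)
D=lambda u,v:("side",200+u/3,140+v/3)
for l,p,z in[("back-y",S(340,370),.2),("back+y",S(565,368),.2),("front+y",S(545,220),.2),("front-y",S(340,222),.2),
 ("s front-y",D(352,255),.2),("s back-y",D(540,325),.2),("s back+y",D(605,180),.2),("s front+y",D(432,115),.2),
 ("door free",S(388,122),.225),("door hinge",S(547,185),.225),("handle",S(427,113),.225),("s handle",D(247,128),.225),("s door free",D(238,163),.225),
 ("bottle base",S(272,243),.0),("bottle s",D(158,362),0),("jar",S(232,335),0),("cup",S(140,262),0),("cap",S(268,170),.125),("cap s",D(148,300),.125)]:
    print(l,np.round(at(*p,z),3))
E
```

```text
back-y [ 0.846 -0.049  0.2  ]
back+y [0.882 0.165 0.2  ]
front+y [0.668 0.201 0.2  ]
front-y [ 0.632 -0.021  0.2  ]
s front-y [ 0.635 -0.012  0.2  ]
s back-y [ 0.848 -0.04   0.2  ]
s back+y [0.878 0.162 0.2  ]
s front+y [0.67  0.197 0.2  ]
door free [0.492 0.054 0.225]
door hinge [0.638 0.21  0.225]
handle [0.482 0.103 0.225]
s handle [0.479 0.101 0.225]
s door free [0.485 0.053 0.225]
bottle base [ 0.429 -0.094  0.   ]
bottle s [ 0.42  -0.098  0.   ]
jar [ 0.587 -0.156  0.   ]
cup [ 0.436 -0.264  0.   ]
cap [ 0.432 -0.089  0.125]
cap s [ 0.42  -0.088  0.125]
```

send_rows --pt "87 0 0 -30 0 0 0" --pt "87 0 0 -30 0 0 0" --pt "26 25.5 -42.5 0 0 0 0" --pt "26 25.5 -42.5 0 0 0 0" --pt "26 25.5 -42.5 0 0 0 0" --pt "26 25.5 -42.5 0 0 0 0" --pt "26 0 0 0 0 0 0.13" --pt "26 0 0 0 0 0 0.13" --pt "26 0 0 0 0 0 0.125" --pt "26 0 0 0 0 0 0.125" --pt "26 0 0 0 0 0 0.125" --pt "26 0 0 0 0 0 0.125" --grip_force 15

```text
time_s: 2.0
tool_pos: [0.48, 0.102, 0.2828]
tool_rot: [180.0, -0.0, 46.2]
force: [0.5, 0.3, 0.0]
grip_width: 0.0267
```

```bash
python3 - <<'E'
from h import *
o=env.get_obs();print({k:np.round(o[k],3).tolist() for k in("time_s","tool_pos","tool_rot","force","grip_width","qpos")})
a=env.read_camera("wrist");b=env.read_camera("scene")
c=env.get_calibration("wrist");E=np.array(c["extrinsics"]);print(np.round(E,3).tolist(),c["fx"])
for p in([.481,.102,.225],[.648,.205,.225]):
    q=E[:3,:3].T@(np.array(p)-E[:3,3]);print(c["fx"]*q[0]/q[2]+c["cx"],c["fy"]*q[1]/q[2]+c["cy"])
cv2.imwrite("pics/w1.png",a[:,:,::-1]);cv2.imwrite("pics/s1.png",cv2.resize(b[120:340,150:450,::-1],(798,585)))
E
```

```text
{'time_s': 2.0, 'tool_pos': [0.48, 0.102, 0.283], 'tool_rot': [179.979, -0.02, 46.164], 'force': [0.518, 0.298, 0.008], 'grip_width': 0.027, 'qpos': [-4.628, -2.014, -10.163, 99.329, -0.351, 82.625, -58.576]}
[[0.725, -0.669, -0.165, 0.525], [-0.689, -0.704, -0.174, 0.149], [0.001, 0.24, -0.971, 0.446], [0.0, 0.0, 0.0, 1.0]] 353.8158521828558
320.63990060468336 219.4224459772178
416.9843315192113 -130.67783225724418
```

View pics/w1.png

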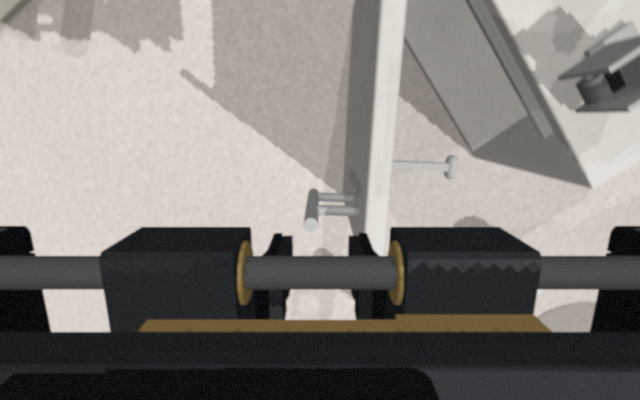

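```bash
python3 - <<'E'
from h import *
h=at("wrist",312,225,.225);a=at("wrist",403,10,.225);b=at("wrist",388,225,.225);a2=at("wrist",377,10,.225)
o,_=ray("wrist",0,0)
print(h,a,b,a2);d=b-a;print("door dir deg",np.degrees(np.arctan2(d[1],d[0])))
R=cv2.Rodrigues(np.zeros(3))[0]
t=env.get_obs();y=np.radians(t["tool_rot"][2])
ex=np.array([np.cos(y),np.sin(y)]);ey=np.array([np.sin(y),-np.cos(y)])
e=h[:2]-np.array(t["tool_pos"])[:2];print("tool dx,dy mm",1000*e@ex,1000*e@ey)
E
```

```text
[0.47431542 0.10313586 0.225     ] [0.59966413 0.15930119 0.225     ] [0.51020133 0.0690126  0.225     ] [0.58900511 0.16943049 0.225     ]
door dir deg -134.7367813537148
tool dx,dy mm -3.0516201664579756 -4.9225926544042
```

Wrist view: handle bar top at about (312,225). Its axis is 49.5 mm from the door's inner face (50 expected), the door angle comes out near 0.61, and the catch and strike bar are visible on the right. I'll shift slightly and descend.

send_rows --pt "26 -2.5 -3.5 0 0 0 0.015" --pt "26 0 0 20 0 0 0" --pt "26 0 0 15 0 0 0" --pt "26 0 0 15 0 0 0" --pt "26 0 0 15 0 0 0" --pt "26 0 0 15 0 0 0" --pt "26 0 0 0 0 0 0" --pt "0 0 0 0 0 0 0" --pt "0 0 0 0 0 0 0" --pt "0 0 0 0 0 0 0" --pt "0 0 0 0 0 0 0" --grip_force 15

```text
time_s: 3.2
tool_pos: [0.4759, 0.1026, 0.2033]
tool_rot: [180.0, -0.0, 45.6]
force: [-1.1, -0.1, 2.3]
grip_width: 0.0095
```

```bash
python3 - <<'E'
from h import *
a=env.read_camera("wrist");b=env.read_camera("side")
cv2.imwrite("pics/w2.png",np.hstack([a[::,100:500,::-1],cv2.resize(b[150:300,220:370,::-1],(400,400))]))
print(env.get_obs()["force"],env.get_obs()["grip_width"])
E
```

```text
[-1.31332342 -1.3106621   3.90287529] 0.009675391085920712
```

View pics/w2.png

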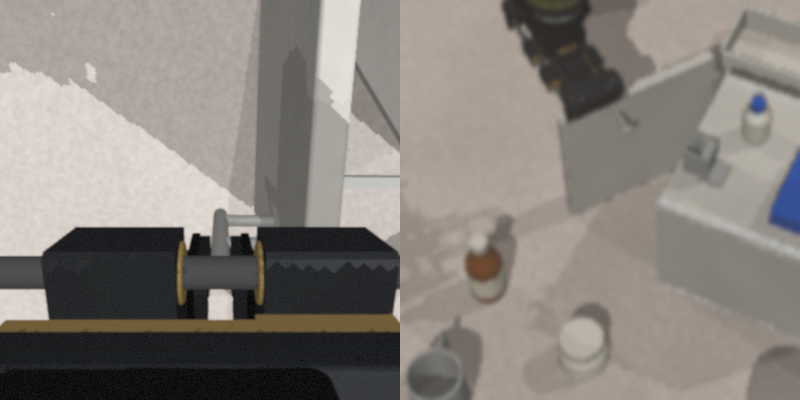

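send_rows --pt "0 -1.1 4.8 0 0 0 -0.025" --pt "0 -2.3 9.6 0 0 0 -0.05" --pt "0 -2.3 9.6 0 0 0 -0.05" --pt "0 -2.3 9.6 0 0 0 -0.05" --pt "0 -2.3 9.6 0 0 0 -0.05" --pt "0 -2.3 9.6 0 0 0 -0.05" --pt "0 -2.3 9.6 0 0 0 -0.05" --pt "0 -2.3 9.6 0 0 0 -0.05" --pt "0 -1.1 4.8 0 0 0 -0.025" --pt "0 0 0 0 0 0 0" --pt "0 0 0 0 0 0 0" --grip_force 15

```text
time_s: 4.4
tool_pos: [0.5289, 0.0437, 0.2033]
tool_rot: [179.9, 0.0, 68.4]
force: [-2.3, -2.5, 5.6]
grip_width: 0.0095
```

```bash
cat > st.py <<'E'
from h import *
o=env.get_obs();p=np.array(o["tool_pos"][:2])-[.648,.205]
x=p[0]*.987-p[1]*.161;y=p[0]*.161+p[1]*.987
yw=np.radians(o["tool_rot"][2]);f=o["force"]
print("t",o["time_s"],np.round(o["tool_pos"],4),"yaw",round(o["tool_rot"][2],2),"theta",round(np.arctan2(-x,-y)-.2573,4),"r",round(np.hypot(x,y),4),
"F toolx(hingewards)",round(f[0]*np.cos(yw)+f[1]*np.sin(yw),2),"F tooly(in)",round(f[0]*np.sin(yw)-f[1]*np.cos(yw),2),"Fz",round(f[2],2),"w",round(o["grip_width"],4),"tq",np.round(o["wrist_torque"],2))
E
python3 st.py
```

```text
t 4.4 [0.5289 0.0437 0.2033] yaw 68.44 theta 0.217 r 0.2005 F toolx(hingewards) -3.22 F tooly(in) -1.24 Fz 5.63 w 0.0095 tq [-0.66  0.44 -0.01]
```

send_rows --pt "0 -0.5 1.9 0 0 0 -0.01" --pt "0 -0.5 1.9 0 0 0 -0.01" --pt "0 -0.5 1.9 0 0 0 -0.01" --pt "0 -0.5 1.9 0 0 0 -0.01" --pt "0 0 0 0 0 0 0"

```text
time_s: 4.9
tool_pos: [0.535, 0.0393, 0.2033]
tool_rot: [179.9, 0.0, 70.8]
force: [-1.9, -2.0, 5.5]
grip_width: 0.0092
```

```bash
python3 st.py
```

```text
t 4.9 [0.535  0.0393 0.2033] yaw 70.76 theta 0.1794 r 0.2005 F toolx(hingewards) -2.48 F tooly(in) -1.16 Fz 5.54 w 0.0092 tq [-0.62  0.48  0.09]
```

send_rows --pt "0 -0.5 1.9 0 0 0 -0.01" --pt "0 -0.5 1.9 0 0 0 -0.01" --pt "0 -0.5 1.9 0 0 0 -0.01" --pt "0 0 0 0 0 0 0"

```text
time_s: 5.3
tool_pos: [0.54, 0.0361, 0.2033]
tool_rot: [179.9, 0.0, 72.5]
force: [-1.4, -2.9, 5.4]
grip_width: 0.0094
```

```bash
python3 st.py
```

```text
t 5.3 [0.54   0.0361 0.2033] yaw 72.49 theta 0.1498 r 0.2005 F toolx(hingewards) -3.21 F tooly(in) -0.49 Fz 5.44 w 0.0094 tq [-0.65  0.4   0.07]
```

send_rows --pt "0 -0.5 1.9 0 0 0 -0.01" --pt "0 -0.5 1.9 0 0 0 -0.01" --pt "0 0 0 0 0 0 0"

```text
time_s: 5.6
tool_pos: [0.5434, 0.034, 0.2033]
tool_rot: [179.9, 0.0, 73.6]
force: [-1.2, -3.8, 5.3]
grip_width: 0.0091
```

```bash
python3 st.py
```

```text
t 5.6 [0.5434 0.034  0.2033] yaw 73.63 theta 0.1302 r 0.2005 F toolx(hingewards) -4.02 F tooly(in) -0.09 Fz 5.28 w 0.0091 tq [-0.62  0.37 -0.02]
```

send_rows --pt "0 -0.5 1.9 0 0 0 -0.01" --pt "0 -0.5 1.9 0 0 0 -0.01" --pt "0 0 0 0 0 0 0"

```text
time_s: 5.9
tool_pos: [0.5468, 0.032, 0.2033]
tool_rot: [179.9, 0.0, 74.8]
force: [-1.6, -3.0, 5.5]
grip_width: 0.0095
```

```bash
python3 st.py
```

```text
t 5.9 [0.5468 0.032  0.2033] yaw 74.78 theta 0.1105 r 0.2005 F toolx(hingewards) -3.37 F tooly(in) -0.79 Fz 5.48 w 0.0095 tq [-0.67  0.43  0.05]
```

send_rows --pt "0 -0.5 1.9 0 0 0 -0.01" --pt "0 -0.5 1.9 0 0 0 -0.01" --pt "0 0 0 0 0 0 0"

```text
time_s: 6.2
tool_pos: [0.5498, 0.0303, 0.2033]
tool_rot: [180.0, 0.0, 75.9]
force: [-3.8, -2.0, 6.1]
grip_width: 0.0094
```

```bash
python3 st.py
```

```text
t 6.2 [0.5498 0.0303 0.2033] yaw 75.93 theta 0.0932 r 0.2005 F toolx(hingewards) -2.83 F tooly(in) -3.17 Fz 6.14 w 0.0094 tq [-0.58  0.72  0.  ]
```

send_rows --pt "0 -0.5 1.9 0 0 0 -0.01" --pt "0 -0.5 1.9 0 0 0 -0.01" --pt "0 0 0 0 0 0 0"

```text
time_s: 6.5
tool_pos: [0.5509, 0.0296, 0.2031]
tool_rot: [-179.7, 0.0, 77.1]
force: [-8.8, -0.3, 9.2]
grip_width: 0.0092
```

```bash
python3 st.py
```

```text
t 6.5 [0.5509 0.0296 0.2031] yaw 77.13 theta 0.0866 r 0.2005 F toolx(hingewards) -2.27 F tooly(in) -8.53 Fz 9.17 w 0.0092 tq [-0.18  2.09 -0.01]
```

send_rows --pt "0 -0.5 1.9 0 0 0 -0.01" --pt "0 -0.5 1.9 0 0 0 -0.01" --pt "0 0 0 0 0 0 0"

```text
time_s: 6.8
tool_pos: [0.5558, 0.0271, 0.2033]
tool_rot: [-179.9, 0.0, 78.3]
force: [-4.0, -1.7, 6.2]
grip_width: 0.0097
```

```bash
python3 st.py
```

```text
t 6.8 [0.5558 0.0271 0.2033] yaw 78.25 theta 0.059 r 0.2004 F toolx(hingewards) -2.48 F tooly(in) -3.57 Fz 6.24 w 0.0097 tq [-0.5   1.02  0.01]
```

send_rows --pt "0 -0.5 1.9 0 0 0 -0.01" --pt "0 0 0 0 0 0 0"

```text
time_s: 7.0
tool_pos: [0.5582, 0.0259, 0.2032]
tool_rot: [-180.0, 0.0, 78.8]
force: [-3.5, -1.8, 6.2]
grip_width: 0.0094
```

```bash
python3 st.py
```

```text
t 7.0 [0.5582 0.0259 0.2032] yaw 78.81 theta 0.0457 r 0.2004 F toolx(hingewards) -2.45 F tooly(in) -3.1 Fz 6.19 w 0.0094 tq [-0.52  0.67 -0.02]
```

send_rows --pt "0 -0.5 1.9 0 0 0 -0.01" --pt "0 0 0 0 0 0 0"

```text
time_s: 7.2
tool_pos: [0.5602, 0.0249, 0.2032]
tool_rot: [180.0, 0.0, 79.4]
force: [-2.4, -2.4, 5.7]
grip_width: 0.0097
```

```bash
python3 st.py
```

```text
t 7.2 [0.5602 0.0249 0.2032] yaw 79.37 theta 0.0345 r 0.2004 F toolx(hingewards) -2.77 F tooly(in) -1.93 Fz 5.71 w 0.0097 tq [-0.53  0.66  0.04]
```

send_rows --pt "0 -0.5 1.9 0 0 0 -0.01" --pt "0 0 0 0 0 0 0"

```text
time_s: 7.4
tool_pos: [0.5627, 0.0238, 0.2033]
tool_rot: [179.9, 0.0, 79.9]
force: [-0.2, -3.6, 3.6]
grip_width: 0.0096
```

```bash
python3 st.py
```

```text
t 7.4 [0.5627 0.0238 0.2033] yaw 79.93 theta 0.0211 r 0.2003 F toolx(hingewards) -3.55 F tooly(in) 0.38 Fz 3.59 w 0.0096 tq [-0.85  0.09  0.05]
```

send_rows --pt "0 -0.5 1.9 0 0 0 -0.01" --pt "0 0 0 0 0 0 0"

```text
time_s: 7.6
tool_pos: [0.5652, 0.0226, 0.2033]
tool_rot: [179.8, 0.0, 80.5]
force: [1.3, -3.9, 5.8]
grip_width: 0.0094
```

```bash
python3 st.py
```

```text
t 7.6 [0.5652 0.0226 0.2033] yaw 80.5 theta 0.0072 r 0.2003 F toolx(hingewards) -3.61 F tooly(in) 1.91 Fz 5.77 w 0.0094 tq [-0.95 -0.25 -0.01]
```

send_rows --pt "0 -0.25 1 0 0 0 -0.005" --pt "0 0 0 0 0 0 0"

```text
time_s: 7.8
tool_pos: [0.5656, 0.0224, 0.2032]
tool_rot: [179.9, 0.0, 80.8]
force: [1.4, -3.8, 5.9]
grip_width: 0.0094
```

```bash
python3 st.py
```

```text
t 7.8 [0.5656 0.0224 0.2032] yaw 80.79 theta 0.0048 r 0.2003 F toolx(hingewards) -3.48 F tooly(in) 1.95 Fz 5.87 w 0.0094 tq [-0.89 -0.07  0.04]
```

send_rows --pt "0 -0.25 1 0 0 0 -0.005" --pt "0 0 0 0 0 0 0"

```text
time_s: 8.0
tool_pos: [0.5659, 0.0223, 0.2032]
tool_rot: [180.0, 0.0, 81.1]
force: [-2.0, -3.8, 7.2]
grip_width: 0.0094
```

```bash
python3 st.py
```

```text
t 8.0 [0.5659 0.0223 0.2032] yaw 81.09 theta 0.003 r 0.2003 F toolx(hingewards) -4.06 F tooly(in) -1.41 Fz 7.17 w 0.0094 tq [-0.89  0.37  0.05]
```

Home: the force dropped, pulled inward, and then the buffer was met at about 3 N. Now I let go.

send_rows --pt "26 0 0 0 0 0 0" --pt "26 0 0 0 0 0 0" --pt "26 0 0 0 0 0 0" --pt "26 0 0 0 0 0 0" --pt "26 0 0 0 0 0 0" --pt "26 0 0 0 0 0 0" --pt "26 0 0 0 0 0 0" --pt "26 0 0 0 0 0 0" --pt "26 0 0 0 0 0 0" --pt "26 0 0 0 0 0 0" --pt "26 0 0 0 0 0 0"

```text
time_s: 9.1
tool_pos: [0.566, 0.0228, 0.2026]
tool_rot: [180.0, 0.0, 81.1]
force: [0.0, 0.2, 0.4]
grip_width: 0.0261
```

```bash
python3 st.py; python3 - <<'E'
from h import *
a=env.read_camera("wrist");b=env.read_camera("side")
cv2.imwrite("pics/w3.png",np.hstack([a[::,120:520,::-1],cv2.resize(b[150:270,250:370,::-1],(400,400))]))
E
```

```text
t 9.1 [0.566  0.0228 0.2026] yaw 81.12 theta 0.0041 r 0.1998 F toolx(hingewards) 0.16 F tooly(in) -0.01 Fz 0.4 w 0.0261 tq [-0.    0.   -0.06]
```

View pics/w3.png

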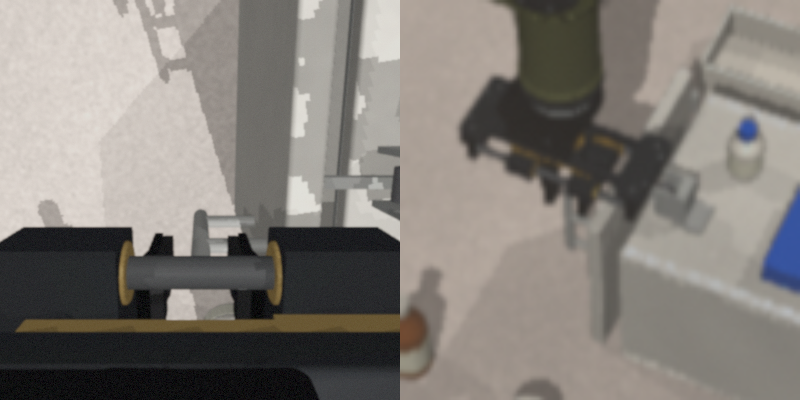

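Fingers are clear of the bar (bar at about x=200, pads at about 170 and 230), wrist force is nil, and the door stays shut with the strike bar under the roller. I'll wait a bit more, then re-grip gently.

send_rows --pt "26 0 0 0 0 0 0" --pt "26 0 0 0 0 0 0" --pt "26 0 0 0 0 0 0" --pt "26 0 0 0 0 0 0" --pt "26 0 0 0 0 0 0" --pt "26 0 0 0 0 0 0" --pt "0 0 0 0 0 0 0" --pt "0 0 0 0 0 0 0" --pt "0 0 0 0 0 0 0" --pt "0 0 0 0 0 0 0" --pt "0 0 0 0 0 0 0" --grip_force 7

```text
time_s: 10.3
tool_pos: [0.566, 0.0228, 0.2026]
tool_rot: [180.0, 0.0, 81.1]
force: [1.5, -1.2, -0.9]
grip_width: 0.0095
```

```bash
python3 st.py
```

```text
t 10.3 [0.566  0.0228 0.2026] yaw 81.12 theta 0.004 r 0.1998 F toolx(hingewards) -1.0 F tooly(in) 1.68 Fz -0.85 w 0.0095 tq [ 0.02 -0.06 -0.05]
```

send_rows --pt "0 0 0 0 0 0 0" --pt "0 0 0 0 0 0 0" --pt "0 0.5 -1.9 0 0 0 0.01" --pt "0 0.5 -1.9 0 0 0 0.01" --pt "0 0.5 -1.9 0 0 0 0.01" --pt "0 0 0 0 0 0 0" --grip_force 20

```text
time_s: 10.9
tool_pos: [0.5597, 0.0257, 0.2026]
tool_rot: [-179.9, 0.0, 79.4]
force: [0.6, 0.3, 0.7]
grip_width: 0.0092
```

```bash
python3 st.py
```

```text
t 10.9 [0.5597 0.0257 0.2026] yaw 79.4 theta 0.0387 r 0.1999 F toolx(hingewards) 0.44 F tooly(in) 0.49 Fz 0.68 w 0.0092 tq [ 0.06  0.   -0.02]
```

send_rows --pt "0 0.6 -1.9 0 0 0 0.01" --pt "0 1.1 -3.8 0 0 0 0.02" --pt "0 1.1 -3.8 0 0 0 0.02" --pt "0 1.6 -5.7 0 0 0 0.03" --pt "0 2.2 -7.6 0 0 0 0.04" --pt "0 2.7 -9.4 0 0 0 0.05" --pt "0 2.7 -9.4 0 0 0 0.05" --pt "0 2.7 -9.4 0 0 0 0.05" --pt "0 2.7 -9.4 0 0 0 0.05" --pt "0 2.7 -9.4 0 0 0 0.05" --pt "0 2.7 -9.4 0 0 0 0.05" --pt "0 1.1 -3.8 0 0 0 0.02"

```text
time_s: 12.1
tool_pos: [0.4929, 0.0788, 0.2026]
tool_rot: [179.9, -0.1, 54.1]
force: [2.4, 0.7, -2.2]
grip_width: 0.0091
```

```bash
python3 st.py
```

```text
t 12.1 [0.4929 0.0788 0.2026] yaw 54.14 theta 0.4688 r 0.2 F toolx(hingewards) 2.0 F tooly(in) 1.52 Fz -2.21 w 0.0091 tq [ 0.12 -0.52  0.03]
```

send_rows --pt "0 1.6 -5.7 0 0 0 0.03" --pt "0 2.7 -9.4 0 0 0 0.05" --pt "0 2.7 -9.4 0 0 0 0.05" --pt "0 2.7 -9.4 0 0 0 0.05" --pt "0 2.7 -9.4 0 0 0 0.05" --pt "0 2.7 -9.4 0 0 0 0.05" --pt "0 2.7 -9.4 0 0 0 0.05" --pt "0 2.7 -9.4 0 0 0 0.05" --pt "0 2.7 -9.4 0 0 0 0.05" --pt "0 1.1 -3.8 0 0 0 0.02" --pt "0 0 0 0 0 0 0"

```text
time_s: 13.2
tool_pos: [0.4548, 0.1569, 0.2026]
tool_rot: [180.0, -0.2, 28.4]
force: [5.0, 1.6, -2.4]
grip_width: 0.0094
```

```bash
python3 st.py
```

```text
t 13.2 [0.4548 0.1569 0.2026] yaw 28.42 theta 0.9075 r 0.1991 F toolx(hingewards) 5.17 F tooly(in) 1.01 Fz -2.37 w 0.0094 tq [ 0.34 -0.97 -0.03]
```

send_rows --pt "0 2.8 -5.7 0 0 0 0.03" --pt "0 3 -9.4 0 0 0 0.05" --pt "0 3 -9.4 0 0 0 0.05" --pt "0 3 -9.4 0 0 0 0.05" --pt "0 3 -9.4 0 0 0 0.05" --pt "0 3 -9.4 0 0 0 0.05" --pt "0 3 -9.4 0 0 0 0.05" --pt "0 3 -9.4 0 0 0 0.05" --pt "0 1.1 -3.8 0 0 0 0.02" --pt "0 0 0 0 0 0 0"

```text
time_s: 14.2
tool_pos: [0.4529, 0.2358, 0.2026]
tool_rot: [-180.0, 0.1, 5.6]
force: [-3.6, 0.8, 1.4]
grip_width: 0.0091
```

```bash
python3 st.py
```

```text
t 14.2 [0.4529 0.2358 0.2026] yaw 5.57 theta 1.3086 r 0.1975 F toolx(hingewards) -3.46 F tooly(in) -1.16 Fz 1.37 w 0.0091 tq [0.22 0.69 0.01]
```

send_rows --pt "0 2.7 -9.4 0 0 0 0.05" --pt "0 2.7 -9.4 0 0 0 0.05" --pt "0 2.7 -9.4 0 0 0 0.05" --pt "0 2.7 -9.4 0 0 0 0.05" --pt "0 1.6 -5.7 0 0 0 0.03" --pt "0 0.6 -1.9 0 0 0 0.01" --pt "0 0 0 0 0 0 0" --pt "0 0 0 0 0 0 0"

```text
time_s: 15.0
tool_pos: [0.4667, 0.2802, 0.2026]
tool_rot: [-180.0, 0.0, -8.2]
force: [-0.8, 1.1, 1.1]
grip_width: 0.0095
```

```bash
python3 st.py
```

```text
t 15.0 [0.4667 0.2802 0.2026] yaw -8.22 theta 1.5451 r 0.1963 F toolx(hingewards) -0.92 F tooly(in) -1.02 Fz 1.05 w 0.0095 tq [ 0.21  0.42 -0.01]
```

About square (tool turned 89.3° from shut). Release and rise.

send_rows --pt "26 0 0 0 0 0 0" --pt "26 0 0 0 0 0 0" --pt "26 0 0 0 0 0 0" --pt "26 0 0 0 0 0 0" --pt "26 0 0 -5 0 0 0" --pt "26 0 0 -15 0 0 0" --pt "26 0 0 -20 0 0 0" --pt "26 0 0 -30 0 0 0" --pt "26 0 0 -30 0 0 0" --pt "26 -20 -20 0 0 0 0" --pt "26 -30 -20 0 0 0 0" --pt "26 0 0 0 0 0 0"

```text
time_s: 16.2
tool_pos: [0.4189, 0.332, 0.3048]
tool_rot: [-179.8, 0.0, -7.8]
force: [-0.7, 0.5, 0.3]
grip_width: 0.0263
```

```bash
python3 st.py; python3 - <<'E'
from h import *
a=env.read_camera("scene");b=env.read_camera("side")
cv2.imwrite("pics/f.png",np.vstack([cv2.resize(a[120:340,150:450,::-1],(409,300)),cv2.resize(b[140:340,180:450,::-1],(409,300))]))
E
```

```text
t 16.2 [0.4189 0.332  0.3048] yaw -7.76 theta 1.6578 r 0.2619 F toolx(hingewards) -0.77 F tooly(in) -0.41 Fz 0.33 w 0.0263 tq [ 0.07  0.16 -0.03]
```

View pics/f.png

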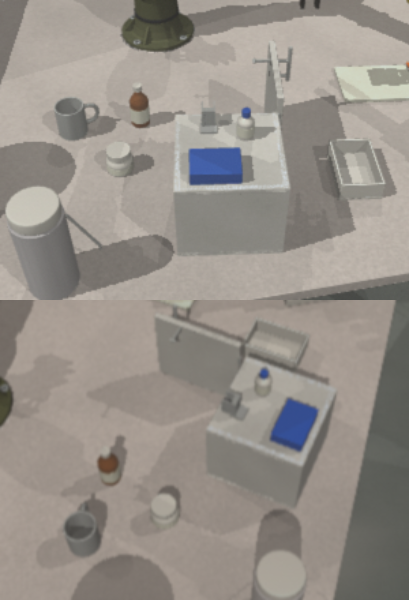

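The final picture shows the door standing square to the cabinet, the arm clear, and the loose things where they were. I'm handing in.

```bash
python3 -c "
from cell import env
print(env.sign_off())"
```

```text
the job is handed in; nothing more can be done
None
```

The door was pushed shut until it snapped in, left to the catch alone, pulled open again and left standing about square to the cabinet. I handed the job in at about 16 s of the 69 s.

- **Shutting:** I held the handle bar and pushed in small steps. The push peaked at about 8.5 N and eased off. The catch then pulled inward with about 2 to 3 N, and the door met the buffer at about 3 N. By my estimate it rests near door angle 0, within about 0.02 rad.
- **Letting go:** The fingers stood clear of the bar for about 1.5 s with no force on the wrist. The picture showed the door still shut with the strike bar at the roller. When I gripped again, the bar was in the same place.
- **Opening:** I pulled it through the catch and swung it open. The tool turned 89.3° from the shut position, and the handle position gave 1.545 rad. I then let go and backed the arm away.
- **Final check:** The scene and side pictures show the door square, the arm clear and the other things apparently where they were; I judged that by eye.
- **Not settled:** The roller lift and buffer squeeze could not be read directly, so the snap-in rests on the forces and the picture. The handle radius measured 196 to 200 mm against 196.5 mm expected. That is a hinge estimate a few mm off, and it caused sideways forces of about 5 N at most.

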